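# Weigh the slim shaker from the spice rack

## Robot

A 7-joint arm with a two-finger parallel gripper is mounted at the origin on the work surface. World frame = base frame: x ahead of the robot, y to its left, z up, the work surface at z = 0. Lengths are in m, angles in rad, forces in N, time in s.
With the tool pointing down it reaches from about 0.4 to 0.875 m from the base axis. Payload 19.3 kg.
Tool frame: the origin (TCP) lies between the finger pads; the fingertips stand 14 mm ahead of it and the grasp point (between the pads) lies 5 mm behind it; x points along the fingers, z is the direction in which the jaws open and shut, and the axes are right-handed (so a half turn about x gives the same grasp; the last joint's range is limited). The gripper opens to 85 mm and grips with 20 to 120 N. Pads are 22 mm wide; open, the fingers measure 114 mm over their backs; the gripper's body (76 mm by 85 mm) begins 54 mm behind the grasp point. The pads swing forward as they close: fully open they stand 13 mm farther back than shut.
Start: joints at [-1.419, 0.521, -0.036, 1.599, 0.021, 1.021, -0.113], TCP at [0.138, 0.61, 0.245] pointing down, gripper open.
Joint ranges: [-2.91, 2.91], [-0.3, 2.13], [-1.5, 1.42], [0.17, 2.43], [-1.26, 4.41], [0.16, 1.93], [-2.52, 2.52]. Speed limits (rad/s): [1.89, 1.89, 2.39, 2.39, 3.01, 3.01, 3.01].

## Interface

Orientations are given as a rotation vector (axis times angle).
In Python, from plant import observe, grab_frame, camera_params, job_done, recognise gives the robot as it stands.
- The arm moves only by the shell command python3 -m pendant 'ROWS'. ROWS is JSON, a list of rows, each an object with "hand": the finger opening in m, from 0 to 0.0854; "offset": the shift along the tool's x, y, z in m, a list of three; "twist": the turn about the tool's x in rad. A call has 1 to 10 rows; each row is the pose to reach, as a shift and turn from the pose measured when the call began, along the tool's axes at that moment; what a row does not reach only later rows make up. A row lasts 1/10 s, in which the tool goes at most 50 mm and 8.59 degrees, less where a joint would pass 70% of its speed; a pose out of reach is approached as far as the arm can. A call with a gripper value outside its range is refused whole. The fingers move at their own pace and stop on an object; the grip force is fixed at half the most. Time passes only in rows, so rows that repeat a pose let the fingers close. It gives the time, the measured TCP pose, the force and the opening at its end, in the units of the state.
- observe(): the state, without advancing time (a new reading comes with each control period).
- grab_frame(name): name is "scene" or "side" or "wrist"; returns the picture (384x512x3 uint8, red, green, blue); there is no depth.
- camera_params(name): a dict with "fx", "fy", "cx", "cy" (pixels), "world_to_cam" (4x4, takes a point from world to camera coordinates). Camera axes: x right, y down, z forward; pixel columns grow to the right and rows downward; lengths in m; the calibration is good to about 2 mm. The wrist camera is an equidistant fisheye: a pixel r from the principal point sees the ray r / f radians off the axis. A picture is of the moment at which its call begins: read the wrist's pose just before it. camera_params takes no time and is no camera call; for the wrist camera it gives the pose at the moment of the call.
- job_done(): hands the job in, once; it reports no verdict.
Trained networks look in the newest picture that a camera, given by its name, has taken for a name from the list of things; names that differ only in an ending like _2 or _b are one class to them, and where a whole thing is asked for, a point or a joint stands for the part that bears it (a point fixed in the world has none). Each returns a list of dicts, best first, with "conf" (0 to 1); they miss things now and then, are a little off and sometimes report something else, mostly with a low value. They report only what shows in the picture. A call takes as long as a camera call. They do not tell look-alikes from the thing itself.
- recognise(camera, label): "extent" ([left, top, right, bottom] in pixels, round what is visible of it).
The state is a dict: "time_s": time; "qpos": joint angles; "qd": joint speeds; "joint_efforts": joint torques, N m; "eef_pos": TCP position; "tool_rot": TCP orientation; "force": force on the tool from outside, world axes, zero at the start; "torque": the same for the moment, N m; "gripper_width": finger opening in m.
Only numpy, scipy, OpenCV 4.12 (cv2) and the standard library are available. Lean on these libraries where they do the work, as an engineer would, in place of code of your own. Each camera call takes 0.05 s, during which the arm holds its last target. There are 200 camera calls.

## Task

Weigh the tall slim shaker with the domed top: lift it out of the spice rack from between its close neighbours and stand it upright, wholly on the round pan of the kitchen scale. Set it down rather than dropping it, and leave the two squat tins standing in their places in the rack.

Things in the scene. Friction and masses are not known exactly. Their poses are not given: they have to be found in the camera images.
- shaker_center (a point): Centre (half-way up) of the tall slim steel shaker, 38 mm across, 96 mm tall: straight wall, the top 18 mm a dome; z up its axis; 0.15 kg. It stands in the middle or an end pocket of a fixed wooden rack with 3 pockets in a row, tins in the others. No room for fingers between neighbours or at the rack ends, only along both long sides: close square to the row, best 18 mm above this point.
- tin_a_center (a point): Centre (half-way up) of a squat flat-lidded steel tin, 46 mm across, 70 mm tall, in another pocket. The line through both tins is the direction of the row. Pockets: 56 mm apart, 50 mm wide (some play), 12 mm deep, floor 8 mm above the work surface. Rack: end cheeks 78 mm high, a rail along each long side 32 mm high, 74 mm wide across the row.
- tin_b_center (a point): Centre (half-way up) of the other, identical squat tin in the rack, 46 mm across and 70 mm tall, in the remaining pocket.
- pan_top (a point): Centre of the upper face of the kitchen scale's round flat steel pan, 130 mm in diameter, rigid and fixed, 45 mm above the work surface; z is up. The white body of the scale beneath it is 190 x 160 mm and 30 mm high, its dark blank display at its -x side.
There are look-alikes about, which are no part of the job. What is shaped like the part that bears shaker_center but green or purple is not meant.

How it is judged:
On the way:
1. the shaker is held by the fingers, lifted clear of the rack's rails (height (world z) of shaker_center above 0.085 m and contact force between the fingers and shaker above 0.5 N), for 0.2 s.
At the end, for the whole second after the job is handed in: The shaker stands upright (within about 7 degrees) and at rest on the scale's pan, its axis within 47 mm of the pan's centre (foot wholly on the pan), released; both tins are upright (within 10 degrees) in their pockets, within 20 mm of where they started (horizontal distance between shaker_center and pan_top below 0.047 m and z of shaker_center in the frame of pan_top between 0.04 and 0.056 m and angle between shaker_center's own z axis and vertical below 0.12 rad and linear speed of shaker below 0.02 m/s and contact force between the fingers and shaker below 0.05 N and distance of each of tin_a_center, tin_b_center from where it was at the start of the episode below 0.02 m and angle between each of tin_a_center, tin_b_center's own z axis and vertical below 0.17 rad); the robot touches nothing.
It fails at once if a tin is knocked over or taken out of its pocket (distance of any of tin_a_center, tin_b_center from where it was at the start of the episode above 0.03 m or angle between any of tin_a_center, tin_b_center's own z axis and vertical above 0.4 rad).
It fails at once if the shaker is dropped (falls freely more than about 20 mm) (contact force between the fingers and shaker below 0.05 N and linear speed of shaker above 0.6 m/s).
It also fails if it takes over 40 s, if anything falls off the work surface, if the arm or the gripper's body presses on something with over 40 N, if the wrist force passes 120 N, or if a joint passes its speed limit or range.

## Working session

There is one attempt and no reset: what is moved stays moved. The work goes in short steps, Python scripts to look and compute and a shell command to move; the robot and the scene stay as the last step left them, time stands still between calls to the robot, and variables do not carry over. Pictures are saved under pics/ and viewed, about 8 in all and at most 12, crops included, and the job is handed in when it is done.

```bash
mkdir -p pics; python3 - <<'E'
from plant import *
import cv2,numpy as np
s=observe();print({k:np.round(v,3).tolist() for k,v in s.items()})
ims=[]
for c in("scene","side"):
    im=grab_frame(c);ims.append(im[:,:,::-1])
    for l in("shaker_center","tin_a_center","pan_top"):
        print(c,l,[(np.round(d["extent"]).tolist(),round(d["conf"],2)) for d in recognise(c,l)])
cv2.imwrite("pics/scene.png",cv2.resize(ims[0],(800,600)))
cv2.imwrite("pics/side.png",cv2.resize(ims[1],(800,600)))
E
```

```text
{'time_s': 0.0, 'qpos': [-1.419, 0.522, -0.036, 1.6, 0.021, 1.021, -0.113], 'qd': [-0.001, -0.001, 0.0, 0.0, -0.001, 0.001, -0.001], 'joint_efforts': [-0.001, -92.711, 1.979, -36.994, 0.018, 0.008, 0.0], 'eef_pos': [0.137, 0.609, 0.245], 'tool_rot': [-1.045, 1.307, 1.044], 'force': [0.682, 0.474, -0.094], 'torque': [-0.005, 0.019, -0.133], 'gripper_width': 0.086}
scene shaker_center [([157.0, 201.0, 175.0, 233.0], 0.87), ([167.0, 170.0, 182.0, 200.0], 0.86), ([131.0, 171.0, 148.0, 198.0], 0.72), ([172.0, 150.0, 186.0, 180.0], 0.68)]
scene tin_a_center [([202.0, 178.0, 220.0, 209.0], 0.79), ([165.0, 168.0, 183.0, 199.0], 0.52)]
scene pan_top [([324.0, 177.0, 392.0, 229.0], 0.68)]
side shaker_center [([305.0, 265.0, 330.0, 304.0], 0.97), ([266.0, 304.0, 285.0, 341.0], 0.9), ([335.0, 318.0, 368.0, 355.0], 0.82), ([348.0, 240.0, 373.0, 272.0], 0.63)]
side tin_a_center [([280.0, 219.0, 302.0, 254.0], 0.77)]
side pan_top [([146.0, 111.0, 235.0, 176.0], 0.76)]
```

View pics/scene.png

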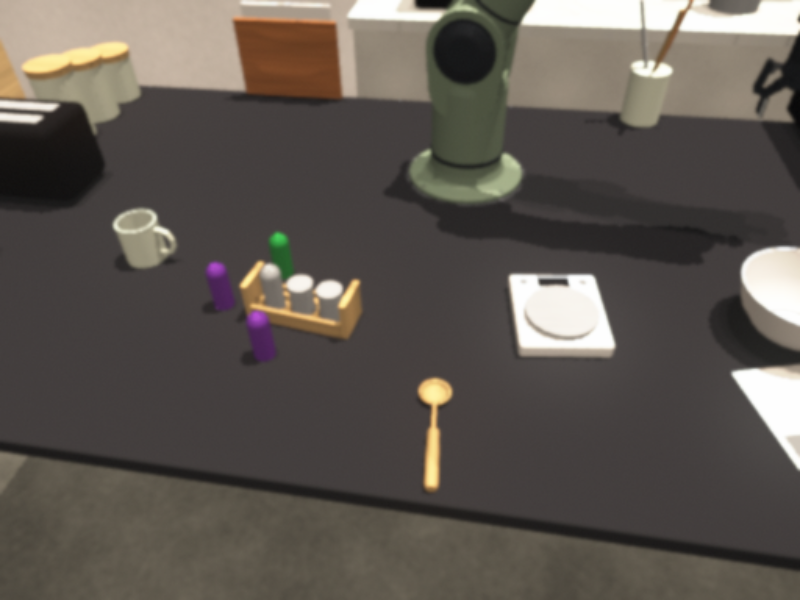

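View pics/side.png

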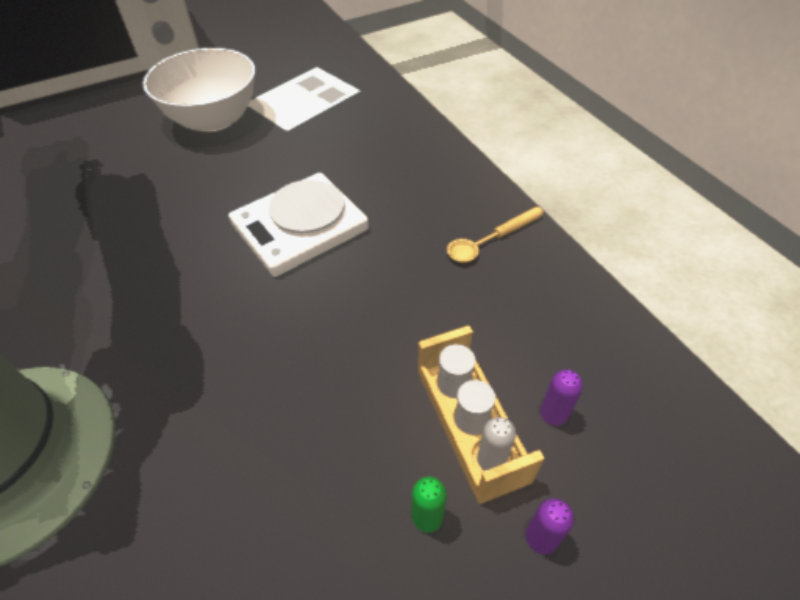

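The look-alikes, in the 800 px pictures: scene has a green one at (281,255) and purple ones at (218,285) and (261,335). The steel one I want is at (271,285), in the end pocket of the rack. In side the steel one is at (499,440), the green at (429,503), and the purples at (562,397) and (550,525). Tin lids in side are at (457,360) and (476,397).

```bash
cat > h.py <<'E'
import numpy as np
from plant import *
def ray(c,u,v,P=None):
    P=P or camera_params(c);W=np.linalg.inv(np.array(P["world_to_cam"]))
    x,y=(u-P["cx"])/P["fx"],(v-P["cy"])/P["fy"]
    if c=="wrist":
        r=np.hypot(x,y);k=np.sinc(r/np.pi);d=np.array([x*k,y*k,np.cos(r)])
    else:d=np.array([x,y,1.])
    return W[:3,3],W[:3,:3]@d
def atz(c,u,v,z,P=None):
    o,d=ray(c,u,v,P);return np.round(o+d*(z-o[2])/d[2],4)
def proj(c,p,P=None):
    P=P or camera_params(c);q=(np.array(P["world_to_cam"])@np.r_[p,1])[:3]
    if c=="wrist":
        r=np.hypot(q[0],q[1]);t=np.arctan2(r,q[2]);return P["cx"]+P["fx"]*t*q[0]/r,P["cy"]+P["fy"]*t*q[1]/r
    return P["cx"]+P["fx"]*q[0]/q[2],P["cy"]+P["fy"]*q[1]/q[2]
E
python3 - <<'E'
from h import *
import cv2
k=.64
for n,u,v,z in[("shk top",499,428,.1),("tin1",457,360,.078),("tin2",476,397,.078),("pan",307,206,.045)]:print("side",n,atz("side",u*k,v*k,z))
for n,u,v,z in[("shk top",271,272,.1),("tin mid",300,283,.078),("tin end",330,289,.078),("pan",562,311,.045)]:print("scene",n,atz("scene",u*k,v*k,z))
from scipy.spatial.transform import Rotation as R
print(R.from_rotvec(observe()["tool_rot"]).as_matrix().round(3))
a=grab_frame("side")[200:345,250:385,::-1];cv2.imwrite("pics/crop.png",cv2.resize(a,None,fx=4,fy=4,interpolation=cv2.INTER_CUBIC))
E
```

```text
side shk top [ 0.5452 -0.3035  0.1   ]
side tin1 [ 0.561  -0.1932  0.078 ]
side tin2 [ 0.5527 -0.2493  0.078 ]
side pan [0.5161 0.2094 0.045 ]
scene shk top [ 0.5582 -0.2933  0.1   ]
scene tin mid [ 0.5549 -0.2441  0.078 ]
scene tin end [ 0.5628 -0.187   0.078 ]
scene pan [0.523 0.218 0.045]
[[ 0.    -0.975  0.22 ]
 [-0.     0.22   0.975]
 [-1.    -0.    -0.   ]]
```

View pics/crop.png

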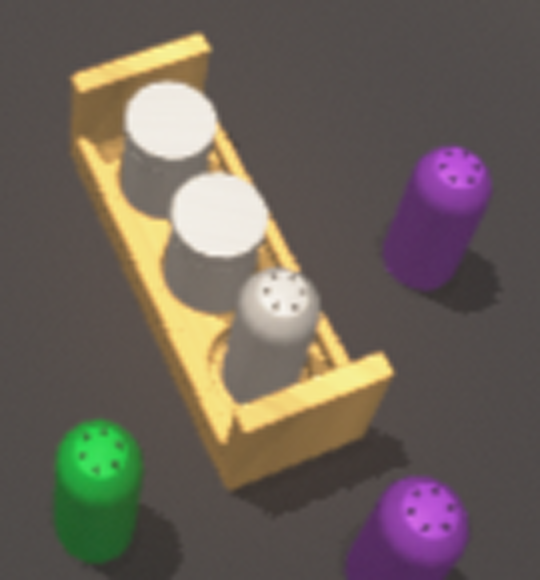

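The crop confirms the choice: steel, domed, perforated shaker in the -y end pocket, at about (0.545,-0.304). The row runs roughly along y, and the pan is at about (0.52,0.213). I'll go round over the pan first, which keeps the radius safe and gives a look at it.

```bash
python3 -m pendant '[{"hand":0.085,"offset":[0,-0.46,-0.306],"twist":0.9},{"hand":0.085,"offset":[0,-0.46,-0.306],"twist":0.9},{"hand":0.085,"offset":[0,-0.46,-0.306],"twist":0.9},{"hand":0.085,"offset":[0,-0.46,-0.306],"twist":0.9},{"hand":0.085,"offset":[0,-0.46,-0.306],"twist":0.9},{"hand":0.085,"offset":[0,-0.46,-0.306],"twist":0.9},{"hand":0.085,"offset":[0,-0.46,-0.306],"twist":0.9},{"hand":0.085,"offset":[0,-0.46,-0.306],"twist":0.9},{"hand":0.085,"offset":[0,-0.46,-0.306],"twist":0.9},{"hand":0.085,"offset":[0,-0.46,-0.306],"twist":0.9}]'
cat >> h.py <<'E'
from scipy.spatial.transform import Rotation as R
def rel(target,ang_deg):
    "tool-axis offset and twist for TCP target, with jaw axis (tool z) at azimuth ang_deg (mod 180)"
    s=observe();M=R.from_rotvec(s["tool_rot"]).as_matrix();p=np.array(s["eef_pos"])
    a=np.degrees(np.arctan2(M[1,2],M[0,2]));t=-((ang_deg-a+90)%180-90)
    print("pos",p.round(4),"az",a.round(1),"down",M[:,0].round(3),"off",(M.T@(np.array(target)-p)).round(4),"twist",np.radians(t).round(3),"w",round(float(s["gripper_width"]),4),"F",np.round(s["force"],2),"t",s["time_s"])
E
python3 -c "
from h import *
import cv2
im=grab_frame('wrist');print(recognise('wrist','pan_top'))
P=camera_params('wrist');print(proj('wrist',[.519,.213,.045],P),P['fx'],P['cx'],P['cy'])
cv2.imwrite('pics/w1.png',im[:,:,::-1])
rel([.545,-.304,.245],-8.3)"
```

```text
time_s: 1.45
eef_pos: [0.4838, 0.2464, 0.2456]
tool_rot: [-0.352, 1.541, 0.352]
force: [0.9, -0.1, -0.2]
gripper_width: 0.0852
[{'extent': [167.8, 112.6, 348.0, 268.9], 'conf': 0.57}]
(np.float64(272.38385156899744), np.float64(203.77013785687325)) 297.3186396354542 257.4587335272619 190.2657471822922
pos [0.4867 0.242  0.2456] az 25.2 down [ 0.002 -0.002 -1.   ] off [ 0.0017 -0.5187 -0.1802] twist 0.586 w 0.085 F [-1.01  0.47  0.18] t 1.55
```

View pics/w1.png

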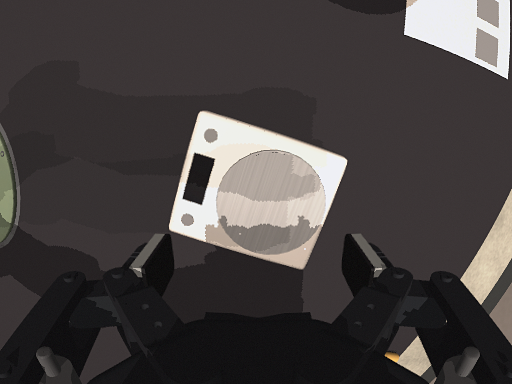

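The wrist view shows the pan circle centred at about (271,202). My estimate projects to (272,204), so the pan is at about (0.519,0.213). Next I go above the shaker.

```bash
python3 -m pendant '[{"hand":0.085,"offset":[0,-0.518,-0.18],"twist":0.586},{"hand":0.085,"offset":[0,-0.518,-0.18],"twist":0.586},{"hand":0.085,"offset":[0,-0.518,-0.18],"twist":0.586},{"hand":0.085,"offset":[0,-0.518,-0.18],"twist":0.586},{"hand":0.085,"offset":[0,-0.518,-0.18],"twist":0.586},{"hand":0.085,"offset":[0,-0.518,-0.18],"twist":0.586},{"hand":0.085,"offset":[0,-0.518,-0.18],"twist":0.586},{"hand":0.085,"offset":[0,-0.518,-0.18],"twist":0.586},{"hand":0.085,"offset":[0,-0.518,-0.18],"twist":0.586},{"hand":0.085,"offset":[0,-0.518,-0.18],"twist":0.586}]'
python3 -c "
from h import *
import cv2
P=camera_params('wrist');im=grab_frame('wrist')
for l in('shaker_center','tin_a_center'):print(l,[(np.round(d['extent']).tolist(),round(d['conf'],2)) for d in recognise('wrist',l)])
for p in([.545,-.304,.104],[.561,-.193,.078],[.553,-.249,.078]):print(np.round(proj('wrist',p,P)))
cv2.imwrite('pics/w2.png',im[:,:,::-1])
np.save('P2.npy',P,allow_pickle=True)
rel([.545,-.304,.245],-8.3)"
```

```text
time_s: 2.55
eef_pos: [0.5387, -0.2508, 0.2467]
tool_rot: [0.113, 1.565, -0.115]
force: [0.4, 0.9, 0.2]
gripper_width: 0.0849
shaker_center [([257.0, 190.0, 289.0, 245.0], 0.97), ([174.0, 212.0, 209.0, 264.0], 0.9), ([337.0, 166.0, 386.0, 211.0], 0.9), ([267.0, 257.0, 297.0, 316.0], 0.58)]
tin_a_center [([251.0, 95.0, 296.0, 136.0], 0.86)]
[272. 233.]
[271. 117.]
[271. 172.]
pos [ 0.5378 -0.2525  0.2464] az -8.6 down [ 0.002 -0.003 -1.   ] off [ 0.0016 -0.0498  0.0148] twist -0.006 w 0.0854 F [ 0.34  1.53 -0.94] t 2.7
```

View pics/w2.png

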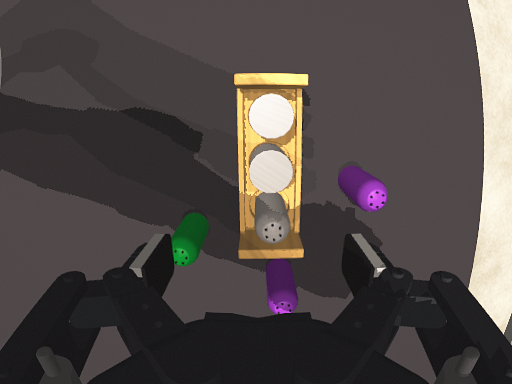

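The dome tip is at (272,231), predicted (272,233). The lids are at (271,116) and (271,171), predicted (271,117) and (271,172). The row is square to the jaws at the current azimuth. Next I check the finger clearance to the green and purple look-alikes.

```bash
python3 -c "
from h import *
P=np.load('P2.npy',allow_pickle=True).item()
a=[atz('wrist',u,v,z,P) for u,v,z in((272.5,231.5,.104),(271.5,116,.078),(271.5,171.5,.078),(183,256,.096),(375,200,.096),(284,308,.096))]
s=a[0];t=np.radians(-8.4);z=np.array([np.cos(t),np.sin(t)]);y=np.array([-z[1],z[0]])
for q in a:print(q,'across,along from shaker',((q-s)[:2]@z).round(3),((q-s)[:2]@y).round(3))
d=(a[1]-a[2]);print('row az-90',np.degrees(np.arctan2(d[1],d[0]))-90)
rel([s[0],s[1],.245],-8.4)"
```

```text
[ 0.546  -0.3029  0.104 ] across,along from shaker 0.0 0.0
[ 0.5612 -0.1923  0.078 ] across,along from shaker -0.001 0.112
[ 0.5534 -0.2482  0.078 ] across,along from shaker -0.001 0.055
[ 0.4468 -0.3221  0.096 ] across,along from shaker -0.095 -0.033
[ 0.6564 -0.2891  0.096 ] across,along from shaker 0.107 0.03
[ 0.547  -0.4062  0.096 ] across,along from shaker 0.016 -0.102
row az-90 -7.943471810590438
pos [ 0.5378 -0.2525  0.2464] az -8.6 down [ 0.002 -0.003 -1.   ] off [ 0.0015 -0.0486  0.0156] twist -0.004 w 0.0854 F [ 0.34  1.53 -0.94] t 2.7
```

```bash
python3 -m pendant '[{"hand":0.085,"offset":[0,-0.049,0.0155],"twist":0.007},{"hand":0.085,"offset":[0.04,-0.049,0.0155],"twist":0.007},{"hand":0.085,"offset":[0.08,-0.049,0.0155],"twist":0.007},{"hand":0.085,"offset":[0.08,-0.049,0.0155],"twist":0.007},{"hand":0.085,"offset":[0.08,-0.049,0.0155],"twist":0.007},{"hand":0.085,"offset":[0.08,-0.049,0.0155],"twist":0.007}]'
python3 -c "
from h import *
rel([.546,-.303,.069],-8.2)"
```

```text
time_s: 3.3
eef_pos: [0.547, -0.3034, 0.1688]
tool_rot: [0.12, 1.563, -0.126]
force: [0.1, 0.2, 1.1]
gripper_width: 0.0849
pos [ 0.547  -0.3034  0.1688] az -9.0 down [ 0.004 -0.004 -1.   ] off [ 0.0998  0.0006 -0.0015] twist -0.014 w 0.0849 F [0.07 0.23 1.13] t 3.3
```

```bash
python3 -m pendant '[{"hand":0.085,"offset":[0.03,0.0005,-0.001],"twist":-0.014},{"hand":0.085,"offset":[0.06,0.0005,-0.001],"twist":-0.014},{"hand":0.085,"offset":[0.08,0.0005,-0.001],"twist":-0.014},{"hand":0.085,"offset":[0.1,0.0005,-0.001],"twist":-0.014},{"hand":0.085,"offset":[0.1,0.0005,-0.001],"twist":-0.014},{"hand":0.085,"offset":[0.1,0.0005,-0.001],"twist":-0.014}]'
python3 -c "
from h import *
import cv2
rel([.546,-.303,.069],-8.2)
cv2.imwrite('pics/s3.png',cv2.resize(grab_frame('side')[180:360,220:440,::-1],None,fx=3,fy=3))"
```

```text
time_s: 3.9
eef_pos: [0.5473, -0.3034, 0.0705]
tool_rot: [0.108, 1.562, -0.115]
force: [-0.3, -0.6, -0.2]
gripper_width: 0.0847
pos [ 0.5473 -0.3034  0.0705] az -8.2 down [ 0.006 -0.005 -1.   ] off [ 0.0015  0.0002 -0.0014] twist 0.001 w 0.0847 F [-0.28 -0.57 -0.23] t 3.9
```

View pics/s3.png

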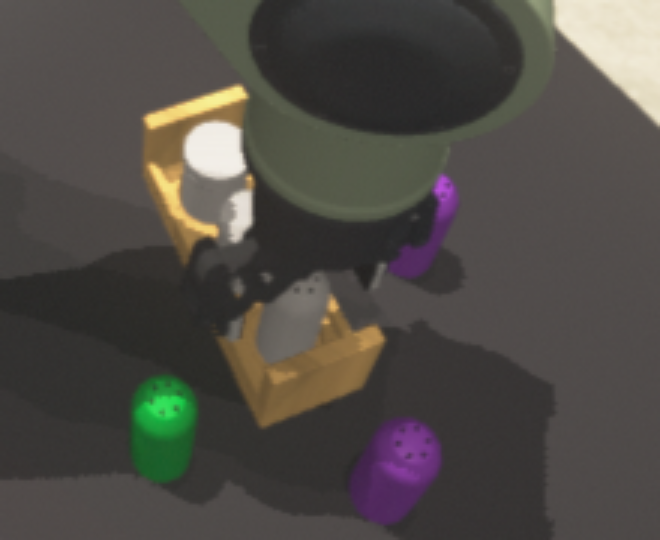

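The steel shaker (crop 292,310) stands between the pads, with no contact force, so I close.

```bash
python3 -m pendant '[{"hand":0.03,"offset":[0,0,-0.001],"twist":0},{"hand":0.03,"offset":[0,0,-0.001],"twist":0},{"hand":0.03,"offset":[0,0,-0.001],"twist":0},{"hand":0.03,"offset":[0,0,-0.001],"twist":0},{"hand":0.03,"offset":[0,0,-0.001],"twist":0},{"hand":0.03,"offset":[0,0,-0.001],"twist":0},{"hand":0.03,"offset":[0,0,-0.001],"twist":0},{"hand":0.03,"offset":[0,0,-0.001],"twist":0}]'
python3 -c "
from h import *
rel([.546,-.303,.069],-8.2)"
```

```text
time_s: 4.75
eef_pos: [0.5467, -0.3035, 0.0715]
tool_rot: [0.108, 1.561, -0.115]
force: [-2.7, 0.8, 11.0]
gripper_width: 0.0361
pos [ 0.5467 -0.3035  0.0715] az -8.2 down [ 0.007 -0.005 -1.   ] off [ 0.0025  0.0004 -0.0008] twist 0.001 w 0.0361 F [-2.69  0.82 10.99] t 4.75
```

```bash
python3 -m pendant '[{"hand":0.03,"offset":[-0.01,0,0],"twist":0},{"hand":0.03,"offset":[-0.03,0,0],"twist":0},{"hand":0.03,"offset":[-0.05,0,0],"twist":0},{"hand":0.03,"offset":[-0.08,0,0],"twist":0},{"hand":0.03,"offset":[-0.11,0,0],"twist":0},{"hand":0.03,"offset":[-0.14,0,0],"twist":0},{"hand":0.03,"offset":[-0.14,0,0],"twist":0},{"hand":0.03,"offset":[-0.14,0,0],"twist":0},{"hand":0.03,"offset":[-0.14,0,0],"twist":0}]'
python3 -c "
from h import *
import cv2
rel([.519,.213,.21],22)
cv2.imwrite('pics/s4.png',cv2.resize(grab_frame('side')[140:360,200:460,::-1],None,fx=2.6,fy=2.6))"
```

```text
time_s: 5.65
eef_pos: [0.5454, -0.3025, 0.2108]
tool_rot: [0.109, 1.562, -0.115]
force: [-0.3, 0.3, -2.2]
gripper_width: 0.0362
pos [ 0.5454 -0.3025  0.2108] az -8.2 down [ 0.006 -0.005 -1.   ] off [-0.0017  0.5065 -0.0993] twist -0.526 w 0.0362 F [-0.35  0.26 -2.21] t 5.65
```

View pics/s4.png

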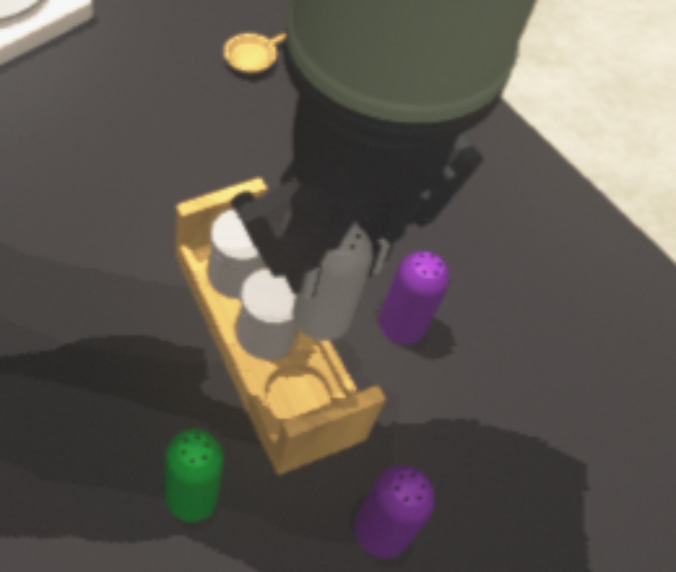

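The shaker is held and hangs upright, the pocket is empty, and both tins are in place. Next I carry it to the pan.

```bash
python3 -m pendant '[{"hand":0.03,"offset":[0,0.02,-0.004],"twist":-0.03},{"hand":0.03,"offset":[0,0.055,-0.011],"twist":-0.08},{"hand":0.03,"offset":[0,0.095,-0.019],"twist":-0.13},{"hand":0.03,"offset":[0,0.135,-0.027],"twist":-0.18},{"hand":0.03,"offset":[0,0.175,-0.034],"twist":-0.23},{"hand":0.03,"offset":[0,0.215,-0.042],"twist":-0.28},{"hand":0.03,"offset":[0,0.255,-0.05],"twist":-0.33},{"hand":0.03,"offset":[0,0.295,-0.058],"twist":-0.38},{"hand":0.03,"offset":[0,0.325,-0.064],"twist":-0.42},{"hand":0.03,"offset":[0,0.34,-0.067],"twist":-0.44}]'
python3 -c "
from h import *
rel([.519,.213,.16],22)"
```

```text
time_s: 6.7
eef_pos: [0.5267, 0.0464, 0.2083]
tool_rot: [-0.241, 1.554, 0.233]
force: [-0.5, -0.7, -0.3]
gripper_width: 0.0366
pos [0.5267 0.0464 0.2083] az 17.3 down [ 0.004 -0.004 -1.   ] off [0.0475 0.1616 0.0421] twist -0.082 w 0.0366 F [-0.45 -0.67 -0.34] t 6.7
```

```bash
python3 -m pendant '[{"hand":0.03,"offset":[0,0.03,0.008],"twist":-0.02},{"hand":0.03,"offset":[0,0.07,0.018],"twist":-0.04},{"hand":0.03,"offset":[0,0.11,0.029],"twist":-0.06},{"hand":0.03,"offset":[0,0.145,0.038],"twist":-0.08},{"hand":0.03,"offset":[0.01,0.162,0.042],"twist":-0.08},{"hand":0.03,"offset":[0.03,0.162,0.042],"twist":-0.08},{"hand":0.03,"offset":[0.06,0.162,0.042],"twist":-0.08},{"hand":0.03,"offset":[0.075,0.162,0.042],"twist":-0.08},{"hand":0.03,"offset":[0.075,0.162,0.042],"twist":-0.08}]'
python3 -c "
from h import *
import cv2
rel([.519,.213,.1085],22)
a=grab_frame('side')[60:220,100:290,::-1];b=grab_frame('scene')[100:260,270:460,::-1]
cv2.imwrite('pics/s5.png',cv2.resize(np.hstack([a,b]),None,fx=2.1,fy=2.1))"
```

```text
time_s: 7.6
eef_pos: [0.518, 0.2116, 0.1301]
tool_rot: [-0.304, 1.551, 0.293]
force: [-0.5, 0.6, -1.3]
gripper_width: 0.0362
pos [0.518  0.2116 0.1301] az 21.8 down [ 0.001 -0.007 -1.   ] off [0.0216 0.0011 0.0014] twist -0.003 w 0.0362 F [-0.5   0.59 -1.34] t 7.6
```

View pics/s5.png

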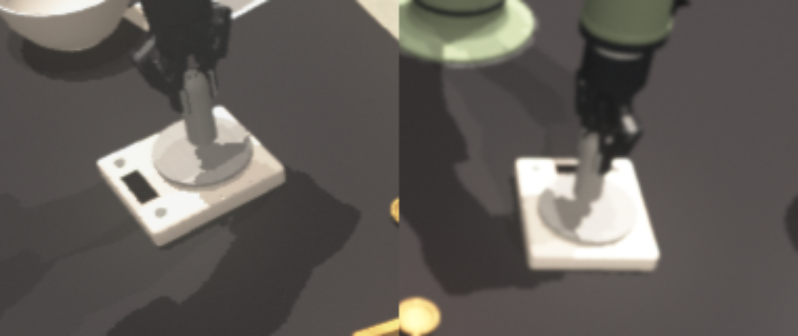

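The shaker is upright above the middle of the pan. I lower it slowly and watch the force.

```bash
python3 -m pendant '[{"hand":0.03,"offset":[0.004,0.001,0.001],"twist":0},{"hand":0.03,"offset":[0.008,0.001,0.001],"twist":0},{"hand":0.03,"offset":[0.012,0.001,0.001],"twist":0},{"hand":0.03,"offset":[0.015,0.001,0.001],"twist":0},{"hand":0.03,"offset":[0.017,0.001,0.001],"twist":0},{"hand":0.03,"offset":[0.019,0.001,0.001],"twist":0},{"hand":0.03,"offset":[0.019,0.001,0.001],"twist":0},{"hand":0.03,"offset":[0.019,0.001,0.001],"twist":0}]'
```

```text
time_s: 8.5
eef_pos: [0.5199, 0.2136, 0.1136]
tool_rot: [-0.303, 1.547, 0.294]
force: [-0.5, 0.3, -1.8]
gripper_width: 0.036
```

```bash
python3 -m pendant '[{"hand":0.03,"offset":[0.001,0,0],"twist":0},{"hand":0.03,"offset":[0.002,0,0],"twist":0},{"hand":0.03,"offset":[0.003,0,0],"twist":0},{"hand":0.03,"offset":[0.003,0,0],"twist":0}]';python3 -m pendant '[{"hand":0.03,"offset":[0.001,0,0],"twist":0},{"hand":0.03,"offset":[0.002,0,0],"twist":0},{"hand":0.03,"offset":[0.002,0,0],"twist":0}]'
```

```text
time_s: 8.9
eef_pos: [0.5198, 0.2136, 0.1104]
tool_rot: [-0.303, 1.547, 0.294]
force: [0.5, 0.5, -1.1]
gripper_width: 0.0364
time_s: 9.2
eef_pos: [0.5199, 0.2135, 0.1085]
tool_rot: [-0.303, 1.547, 0.294]
force: [-0.4, -1.9, 2.6]
gripper_width: 0.0362
```

Contact is starting (Fz went from -1.5 to +2.6). I press 1 mm more, then look.

```bash
python3 -m pendant '[{"hand":0.03,"offset":[0.001,0,0],"twist":0},{"hand":0.03,"offset":[0.001,0,0],"twist":0}]'; python3 -m pendant '[{"hand":0.05,"offset":[0,0,0],"twist":0},{"hand":0.06,"offset":[0,0,0],"twist":0},{"hand":0.085,"offset":[0,0,0],"twist":0},{"hand":0.085,"offset":[0,0,0],"twist":0},{"hand":0.085,"offset":[0,0,0],"twist":0},{"hand":0.085,"offset":[0,0,0],"twist":0},{"hand":0.085,"offset":[0,0,0],"twist":0}]'
python3 -c "
from h import *
import cv2
rel([.519,.213,.3],22)
a=grab_frame('side')[60:220,100:290,::-1];b=grab_frame('scene')[100:260,270:460,::-1]
cv2.imwrite('pics/s6.png',cv2.resize(np.hstack([a,b]),None,fx=2.1,fy=2.1))"
```

```text
time_s: 9.4
eef_pos: [0.52, 0.2135, 0.1084]
tool_rot: [-0.302, 1.547, 0.294]
force: [-5.9, -1.1, 21.5]
gripper_width: 0.0363
time_s: 10.1
eef_pos: [0.5199, 0.2135, 0.1084]
tool_rot: [-0.302, 1.547, 0.294]
force: [0.8, -0.4, 0.2]
gripper_width: 0.0847
pos [0.5199 0.2135 0.1084] az 21.8 down [ 0.004 -0.004 -1.   ] off [-0.1916 -0.0012 -0.0007] twist -0.004 w 0.0847 F [ 0.83 -0.41  0.22] t 10.1
```

View pics/s6.png

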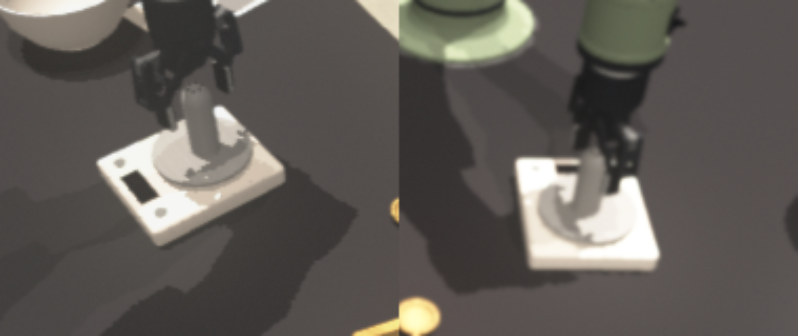

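The shaker stands upright on the pan and the fingers are open. I rise straight up.

```bash
python3 -m pendant '[{"hand":0.085,"offset":[-0.02,0,0],"twist":0},{"hand":0.085,"offset":[-0.05,0,0],"twist":0},{"hand":0.085,"offset":[-0.09,0,0],"twist":0},{"hand":0.085,"offset":[-0.13,0,0],"twist":0},{"hand":0.085,"offset":[-0.17,0,0],"twist":0},{"hand":0.085,"offset":[-0.2,0,0],"twist":0},{"hand":0.085,"offset":[-0.2,0,0],"twist":0},{"hand":0.085,"offset":[-0.2,0,0],"twist":0}]'
python3 -c "
from h import *
import cv2
a=grab_frame('side');P=camera_params('wrist');b=grab_frame('wrist')
for z in(.045,.141):print(np.round(proj('wrist',[.519,.213,z],P)))
a=a[60:352,100:400];b=b[60:352,100:400]
cv2.imwrite('pics/s7.png',cv2.resize(np.hstack([a,b])[:,:,::-1],None,fx=1.33,fy=1.33))"
```

```text
time_s: 11.0
eef_pos: [0.5191, 0.2145, 0.3085]
tool_rot: [-0.302, 1.546, 0.295]
force: [-0.1, -0.8, -0.4]
gripper_width: 0.0849
[258. 161.]
[258. 177.]
```

View pics/s7.png

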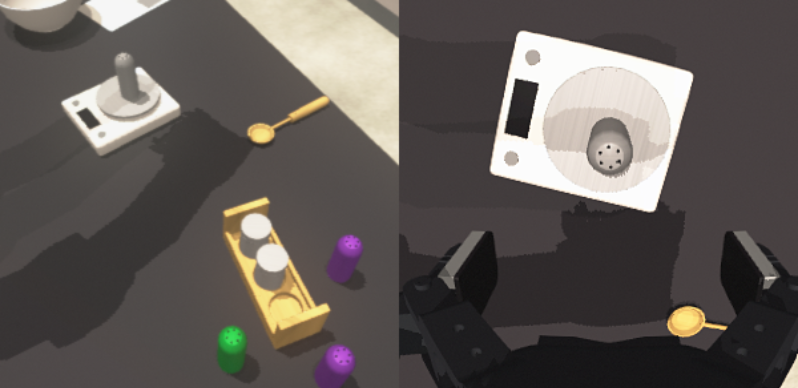

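The dome tip is at about (259,178), against (258,177) predicted for a shaker standing centred. The pan centre is at about (257,158), against (258,161) predicted. The shaker is centred to within about 4 mm, and both tins stand in the rack.

```bash
python3 -c "
from plant import *
print(observe()['force']);print(job_done())"
```

```text
[-0.14336423  0.5892292  -1.01239159]
the job is handed in; nothing more can be done
None
```

The steel domed shaker now stands on the scale's pan, and the job is handed in; no verdict came back. I gripped it square to the row, lifted it out of the end pocket, carried it over and lowered it until it touched. Then I released it and rose straight up, 11 s in all.

**Last checks:** The shaker stood upright, about 4 mm from the pan's centre as far as the wrist picture shows. The fingers were open and well clear of it, and both tins were standing in their pockets.

**Readings that did not match:** The gripper read 36 mm on the 38 mm shaker. The last millimetre of lowering pressed it onto the pan with about 21 N, just before release. No check failed.

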